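# Fit a selector lever on a splined gearbox shaft and shift it

### The job

Put the loose selector lever onto the gearbox's upright splined shaft, right way up, with its arm over the front of the gearbox between the red and green stop pins and clear of both: feel gently for the turn at which the splines match and slide it fully home, without forcing it. Then swing the fitted lever round until its arm rests against the green pin, gently, and let go. Leave the other things on the table alone.

Things in the scene. Friction and masses are not known exactly. Their poses are not given: they have to be found in the camera images.
- lever: Loose aluminium selector lever, about 0.2 kg, lying right way up, z up. Origin: centre of the hub's bore at its underside. Hub: hexagonal, 48 mm across flats, 36 mm tall, flats (27 mm wide) facing +y, -y and every 60 deg from there. The arm runs along -x, 16 mm wide, z = 6 to 16 mm, to x = -153 mm, where a black upright knob 24 mm in diameter stands (top at z = 54 mm).
- lever_bore (a point): Centre of the bore at the hub's top, 36 mm above the lever's origin. The bore goes right through: six slots 7.5 mm wide, 32.4 mm over opposite slots, at 30, 90, 150... deg from the lever's x axis; between the slots it is about 21 mm wide. The lever fits the shaft at six turns, 60 deg apart.
- gearbox: Blue gearbox fixed to the table, 150 x 210 x 44 mm, z up, origin under the shaft axis at table height; its front is -x. On the axis stands an upright steel six-splined shaft. The shaft turns either way against about 0.15 N m of friction and stays where it is left; it does not turn along when the hub merely rubs on its ribs. Its turn at the start varies and is not reported: look or feel for it.
- shaft_seat (a point): Point on the shaft axis at the top of the collar (44 mm in diameter), 58 mm above the table. Axes as the gearbox. The lever is fully home when its origin is here. The shaft is sprung: it can be pressed down up to 8 mm (about 5 N to begin, 9 N at the end, then it is rigid) and springs back. The point does not move with it.
- rib_top (a point): Point on the axis at the upper end of the splines, 18 mm above the seat: six ribs, 30 mm over opposite ribs, 6 mm wide. The hub lands here unless ribs and slots match within about 3 deg; pressed on lightly and turned, it drops on when they match. Fixed to the gearbox.
- shaft_tip (a point): Top of the shaft, 96 mm above the table: above the ribs a plain round nose 19.4 mm in diameter and 20 mm tall with a coned tip, which enters the bore at any turn. Fixed to the gearbox.
- lever_stop (a point): Point on the lever arm's centre line, 78 mm from the bore's axis, at mid thickness: the place that meets a pin.
- green_pin: Fixed green stop pin on the gearbox's top, 10 mm in diameter, 40 mm tall (top 84 mm above the table), origin at its foot, 78 mm from the shaft axis, 75 deg to one side of the gearbox's -x direction; which side varies. The arm touches it when the two centre lines are 13 mm apart.
- red_pin: The like red stop pin, on the other side of the gearbox's -x direction.
- tape_measure: Yellow tape measure, 36 x 77 x 62 mm, a bystander; origin at its underside.
- tape_roll: Roll of black adhesive tape, 53 mm across, 19 mm tall, lying flat, a bystander; origin at its underside.
- screwdriver: Screwdriver with a red handle, 198 mm long, lying, a bystander; origin at its underside.

How it is judged:
By the outcome, as a careful person would: the job done as asked, in the order asked, and still so for the second after the job is handed in, with the robot touching nothing.
It also fails if it takes over 72 s, if anything falls off the work surface, if the arm or the gripper's body presses on something with over 40 N, if the wrist force passes 120 N, or if a joint passes its speed limit or range.

### The arm

A 6-joint arm with a two-finger parallel gripper is mounted at the origin on a cart in front of the work surface, level with it; the furniture and walls round the work are solid. World frame = base frame: x ahead of the robot, y to its left, z up, the work surface at z = 0. Lengths are in m, angles in rad, forces in N, time in s.
With the tool pointing down it reaches from about 0.325 to 0.85 m from the base axis. Payload 4.4 kg.
Tool frame: the origin (TCP) lies midway between the tips of the shut fingers; the grasp point (between the pads) lies 19 mm behind it; z points along the fingers, y is the direction in which the jaws open and shut (so a half turn about z gives the same grasp; the last joint's range is limited). The gripper opens to 94 mm and grips with 3 to 60 N. Pads are 16 mm wide; open, the fingers measure 119 mm over their backs; the gripper's body (75 mm by 177 mm) begins 78 mm behind the grasp point.
Start: joints at [0.985, 0.207, 1.542, -0, 1.393, -0.15], TCP at [0.243, 0.521, 0.205] pointing down, gripper open.
Joint ranges: [-2.73, 2.73], [-0.86, 2.22], [0.23, 2.46], [-1.11, 4.25], [0.08, 2.63], [-2.82, 2.82]. Speed limits (rad/s): [2.79, 2.79, 3.14, 3.14, 3.14, 3.14].

### API

Orientations are given as a rotation vector (axis times angle).
In Python, from station import * gives the robot as it stands.
- The arm moves only by the shell command python3 -m creep 'ROWS' [FORCE]. ROWS is JSON, a list of rows, each a list of 5 numbers: the shift along the tool's x, y, z in units of 30 mm (1.0 is 30 mm), then the turn about the tool's z in units of 8 degrees (1.0 is 8 degrees), then the gripper's target within -1 to 1 (shut at 1, half-way at 0, fully open at -1). In form: [[tx, ty, tz, turn, hand], ...]. A call has 1 to 20 rows; each row is the pose to reach, as a shift and turn from the pose commanded when the call began, along the tool's axes at that moment; what a row does not reach only later rows make up. A row lasts 1/8 s, in which the tool goes at most 62.5 mm and 10.7 degrees, less where a joint would pass 70% of its speed; a pose out of reach is approached as far as the arm can. A call with a gripper value outside its range is refused whole. The fingers move at their own pace and stop on an object; FORCE is the grip in N (left out, the last holds). Time passes only in rows, so rows that repeat a pose let the fingers close. It gives the time, the measured TCP pose, the force and the opening at its end, in the units of the state.
- get_state(): the state, without advancing time (a new reading comes with each control period).
- snapshot(name): name is "scene" or "side" or "wrist"; returns a dict with "pixels" (384x512x3 uint8, blue, green, red), "intrinsics" (3x3 intrinsics, pixels), "T" (4x4, takes a point from camera to world coordinates). Camera axes: x right, y up, looking along -z (the intrinsics and any distortion apply to the point x, -y, -z); pixel columns grow to the right and rows downward; lengths in m; the calibration is good to about 2 mm. A picture is of the moment at which its call begins. There is no depth.
- finish_job(): hands the job in, once; it reports no verdict.
Trained networks look in the newest picture that a camera, given by its name, has taken for a name from the list of things; names that differ only in an ending like _2 or _b are one class to them, and where a whole thing is asked for, a point or a joint stands for the part that bears it (a point fixed in the world has none). Each returns a list of dicts, best first, with "conf" (0 to 1); they miss things now and then, are a little off and sometimes report something else, mostly with a low value. They report only what shows in the picture. A call takes as long as a camera call.
- silhouettes(name, camera): "mask" (384x512 bool, what is visible of it) and "uv" ([column, row] in pixels, amid what is visible of it).
The state is a dict: "clock": time; "q": joint angles; "joint_velocities": joint speeds; "joint_efforts": joint torques, N m; "tool_pos": TCP position; "tcp_rot": TCP orientation; "contact_force": force on the tool from outside, world axes, zero at the start; "ft_torque": the same for the moment, N m; "grip_width": finger opening in m.
Only numpy, scipy, OpenCV 4.12 (cv2) and the standard library are available. Lean on these libraries where they do the work, as an engineer would, in place of code of your own. Each camera call takes 0.05 s, during which the arm holds its last target.

## Working session

There is one attempt and no reset: what is moved stays moved. The work goes in short steps, Python scripts to look and compute and a shell command to move; the robot and the scene stay as the last step left them, time stands still between calls to the robot, and variables do not carry over. Pictures are saved under pics/ and viewed, and the job is handed in when it is done.

```bash
mkdir -p pics; ls; python3 - <<'E'
from station import *
import cv2,numpy as np
s=get_state();print({k:np.round(v,3).tolist() for k,v in s.items()})
for n in ["scene","side","wrist"]:
    d=snapshot(n);cv2.imwrite(f"pics/{n}0.png",d["pixels"]);print(n,np.round(d["intrinsics"],1).tolist(),np.round(d["T"],3).tolist(),[k for k in d])
E
```

```text
pics
{'clock': 0.0, 'q': [0.985, 0.207, 1.543, 0.0, 1.394, -0.151], 'joint_velocities': [0.001, 0.002, 0.001, 0.001, -0.0, -0.001], 'joint_efforts': [-0.0, -37.087, -28.142, 0.07, 0.036, -0.0], 'tool_pos': [0.242, 0.521, 0.204], 'tcp_rot': [-0.679, -3.067, 0.003], 'contact_force': [-0.021, 0.975, 0.292], 'ft_torque': [0.016, -0.0, 0.02], 'grip_width': 0.094}
scene [[457.6, 0.0, 261.9], [0.0, 457.6, 189.5], [0.0, 0.0, 1.0]] [[-0.543, 0.629, -0.557, 0.033], [-0.84, -0.4, 0.368, 0.092], [0.008, 0.667, 0.745, 0.793], [0.0, 0.0, 0.0, 1.0]] ['pixels', 'intrinsics', 'T']
side [[391.2, 0.0, 255.8], [0.0, 391.2, 196.9], [0.0, 0.0, 1.0]] [[0.825, 0.34, -0.451, 0.1], [-0.565, 0.488, -0.665, -0.9], [-0.006, 0.804, 0.595, 0.695], [0.0, 0.0, 0.0, 1.0]] ['pixels', 'intrinsics', 'T']
wrist [[305.9, 0.0, 257.3], [0.0, 305.9, 189.2], [0.0, 0.0, 1.0]] [[0.423, -0.883, -0.205, 0.183], [0.906, 0.411, 0.098, 0.549], [-0.003, -0.227, 0.974, 0.385], [0.0, 0.0, 0.0, 1.0]] ['pixels', 'intrinsics', 'T']
```

View pics/scene0.png

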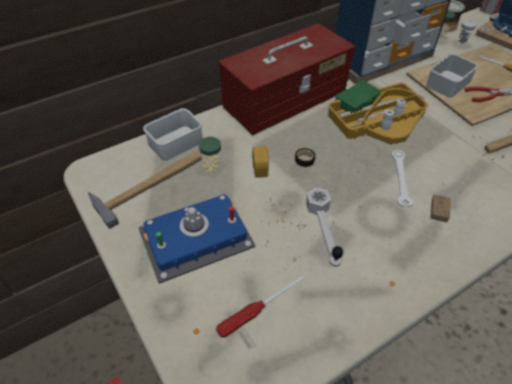

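View pics/side0.png

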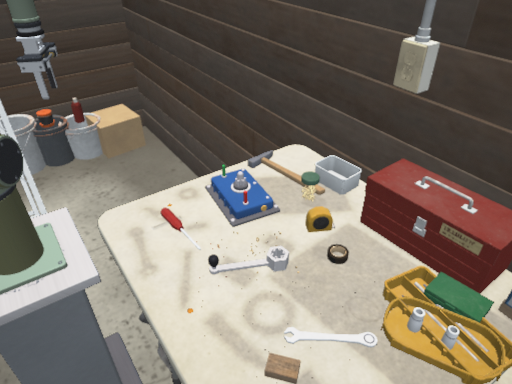

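View pics/wrist0.png

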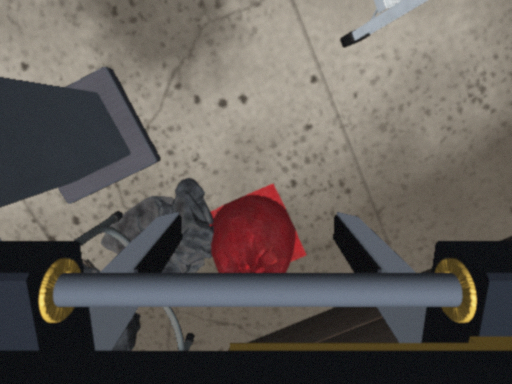

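The scene view shows the hub at about (318,200), the knob at (337,253), the gearbox shaft at (193,215), the green pin at (160,238) and the red pin at (232,212). I'll get finer crops and masks.

```bash
python3 - <<'E'
from station import *
import cv2,numpy as np
S={}
for n in ["scene","side"]:
    S[n]=snapshot(n)
    for k in ["lever","gearbox","green_pin","red_pin","tape_measure","tape_roll","screwdriver"]:
        for r in silhouettes(k,n)[:2]:
            m=r["mask"];ys,xs=np.nonzero(m);print(n,k,round(r["conf"],2),np.round(r["uv"],1),m.sum(),xs.min(),xs.max(),ys.min(),ys.max())
c=lambda n,x,y,w,h,f,o:cv2.imwrite(o,cv2.resize(S[n]["pixels"][y:y+h,x:x+w],None,fx=f,fy=f,interpolation=cv2.INTER_CUBIC))
c("scene",130,180,225,100,3.5,"pics/sc1.png")
c("side",195,155,110,125,4.5,"pics/si1.png")
E
```

```text
scene lever 0.95 [323.8 211.3] 1090 305 342 187 266
scene gearbox 0.82 [194.4 235.5] 6016 138 253 194 282
scene green_pin 0.7 [303.7 156.8] 287 295 314 148 166
scene red_pin 0.53 [198.  236.7] 6016 139 254 194 283
scene red_pin 0.43 [232.9 217.3] 108 228 235 207 222
scene tape_measure 0.89 [259.8 160.6] 511 251 268 146 177
scene tape_measure 0.31 [189.6 236.9] 5863 139 253 194 282
scene tape_roll 0.75 [302.1 159.2] 308 294 314 149 166
scene screwdriver 0.73 [242.7 318.9] 906 216 302 277 337
side lever 0.63 [261.6 262.6] 1086 207 289 245 273
side gearbox 0.81 [238.6 196.7] 2425 206 278 169 224
side green_pin 0.52 [224.1 169.4] 38 222 225 164 176
side red_pin 0.44 [242.2 195.9] 41 243 246 191 203
side tape_measure 0.91 [320.7 217.3] 635 305 333 205 232
side tape_roll 0.83 [337.8 249.7] 315 327 347 244 263
side screwdriver 0.62 [171.1 219.5] 277 161 198 208 247
side screwdriver 0.57 [262.7 261.3] 873 208 288 246 273
```

View pics/sc1.png

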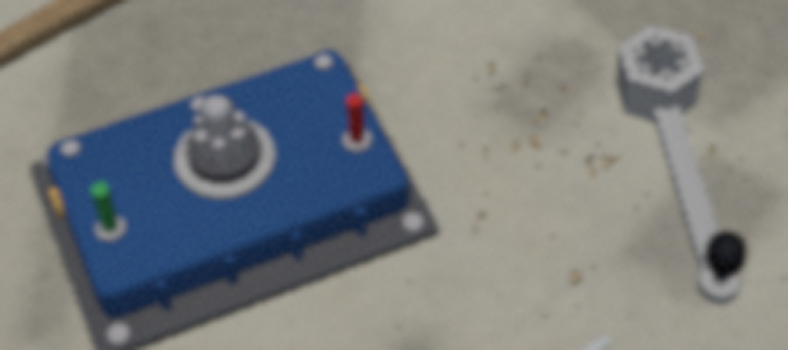

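View pics/si1.png

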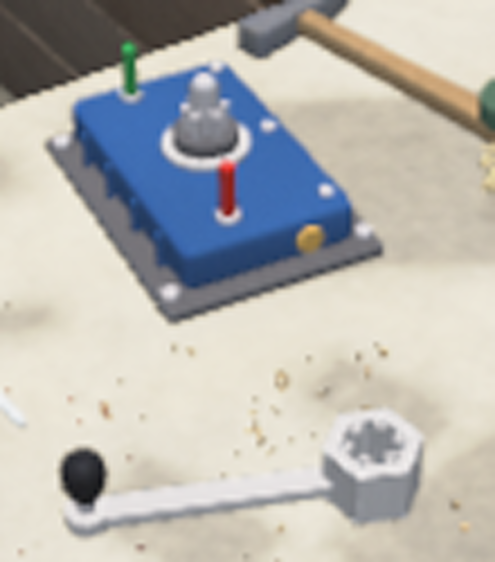

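```bash
cat > h.py <<'E'
from station import *
import cv2,numpy as np
from scipy.optimize import least_squares
from scipy.spatial.transform import Rotation as R
def proj(d,P):
    P=np.atleast_2d(P);T=d["T"];c=(P-T[:3,3])@T[:3,:3]
    K=d["intrinsics"];x=c[:,0]/-c[:,2];y=-c[:,1]/-c[:,2]
    return np.c_[K[0,0]*x+K[0,2],K[1,1]*y+K[1,2]]
def ray(d,uv,z):
    K=d["intrinsics"];T=d["T"];v=np.array([(uv[0]-K[0,2])/K[0,0],-(uv[1]-K[1,2])/K[1,1],-1])
    w=T[:3,:3]@v;o=T[:3,3];return o+w*(z-o[2])/w[2]
rz=lambda a:np.array([[np.cos(a),-np.sin(a),0],[np.sin(a),np.cos(a),0],[0,0,1]])
E
python3 - <<'E'
from h import *
S={n:snapshot(n) for n in ["scene","side"]}
f=lambda p,s,o:(np.array(p)+.5)/s-.5+np.array(o)
a=lambda *p:f(p,3.5,(130,180))
b=lambda *p:f(p,4.5,(195,155))
obs={"scene":dict(tip=a(216,101),gt=a(100,188),rt=a(355,99),gf=a(109,229),rf=a(356,141),bore=a(661,56),knob=a(725,254)),
"side":dict(tip=b(204,78),gt=b(129,47),rt=b(227,167),gf=b(131,95),rf=b(228,215),bore=b(374,441),knob=b(84,477))}
zz=dict(tip=.096,gt=.084,rt=.084,gf=.044,rf=.044,bore=.036,knob=.042)
for k in zz: print(k,[ray(S[n],obs[n][k],zz[k]).round(4).tolist() for n in S])
for sg in (1,-1):
    c,s=.078*np.cos(np.radians(75)),.078*np.sin(np.radians(75))
    L=dict(tip=[0,0,.096],gt=[-c,sg*s,.084],gf=[-c,sg*s,.044],rt=[-c,-sg*s,.084],rf=[-c,-sg*s,.044])
    def res(p):
        return np.concatenate([(proj(S[n],rz(p[2])@np.array(L[k])+[p[0],p[1],0])-obs[n][k]).ravel() for n in S for k in L])
    for y0 in (0,1.57,3.14,-1.57):
        r=least_squares(res,[.4,.3,y0]);print("gear",sg,r.x.round(4),round(r.cost,2))
L2=dict(bore=[0,0,.036],knob=[-.153,0,.042])
def res(p): return np.concatenate([(proj(S[n],rz(p[2])@np.array(L2[k])+[p[0],p[1],0])-obs[n][k]).ravel() for n in S for k in L2])
for y0 in (0,2,4):
    r=least_squares(res,[.5,0,y0]);print("lever",r.x.round(4),r.cost.round(2),r.fun.round(1))
E
```

```text
tip [[0.5863, -0.1079, 0.096], [0.5843, -0.1068, 0.096]]
gt [[0.5748, -0.0299, 0.084], [0.5738, -0.0312, 0.084]]
rt [[0.5544, -0.179, 0.084], [0.5528, -0.1809, 0.084]]
gf [[0.5762, -0.0291, 0.044], [0.5749, -0.0276, 0.044]]
rf [[0.5556, -0.1785, 0.044], [0.5555, -0.1761, 0.044]]
bore [[0.5167, -0.3769, 0.036], [0.5167, -0.376, 0.036]]
knob [[0.3763, -0.3132, 0.042], [0.3755, -0.3169, 0.042]]
gear 1 [ 0.5849 -0.1069 -0.1366] 1.12
gear 1 [ 0.5849 -0.1069 -0.1366] 1.12
gear 1 [ 0.5849 -0.1069 -0.1366] 1.12
gear 1 [ 0.5849 -0.1069 -0.1366] 1.12
gear -1 [ 0.5532 -0.1025 -3.2776] 186.62
gear -1 [ 0.5532 -0.1025  3.0056] 186.62
gear -1 [ 0.5532 -0.1025  3.0056] 186.62
gear -1 [ 0.5532 -0.1025 -3.2776] 186.62
lever [ 0.5164 -0.3764 -0.4166] 0.54 [-0.1  0.2  0.5 -0.3  0.   0.2 -0.1 -0.8]
lever [ 0.5164 -0.3764 -0.4166] 0.54 [-0.1  0.2  0.5 -0.3  0.   0.2 -0.1 -0.8]
lever [ 0.5164 -0.3764  5.8666] 0.54 [-0.1  0.2  0.5 -0.3  0.   0.2 -0.1 -0.8]
```

```bash
cat >> h.py <<'E'
def plan(x,y,z,yyaw):
    s=get_state();M=R.from_rotvec(s["tcp_rot"]).as_matrix()
    d=M.T@(np.array([x,y,z])-s["tool_pos"])/.03
    cur=np.degrees(np.arctan2(M[1,1],M[0,1]))
    t=-((yyaw-cur+180)%360-180)/8
    print("row",d.round(3),"turn",round(t,3),"yyaw now",cur.round(2),"axis",M[:,2].round(4),"F",np.round(s["contact_force"],1),np.round(s["ft_torque"],2),"t",s["clock"],"q6",round(s["q"][5],2))
E
python3 - <<'E'
from h import *
plan(.5164,-.3764,.17,66.1)
E
```

```text
row [-20.901 -23.275   1.181] turn -0.134 yyaw now 65.03 axis [ 0.e+00  1.e-04 -1.e+00] F [-0.1  0.5 -0.5] [0.01 0.03 0.02] t 1.05 q6 -0.15
```

```bash
python3 -m creep '[[-6,-6.6,0,0,-1],[-12,-13.4,0,0,-1],[-17,-19,0,0,-1],[-20.9,-23.28,1.18,-0.13,-1],[-20.9,-23.28,1.18,-0.13,-1],[-20.9,-23.28,1.18,-0.13,-1],[-20.9,-23.28,1.18,-0.13,-1],[-20.9,-23.28,1.18,-0.13,-1],[-20.9,-23.28,1.18,-0.13,-1],[-20.9,-23.28,1.18,-0.13,-1],[-20.9,-23.28,1.18,-0.13,-1],[-20.9,-23.28,1.18,-0.13,-1],[-20.9,-23.28,1.18,-0.13,-1],[-20.9,-23.28,1.18,-0.13,-1],[-20.9,-23.28,1.18,-0.13,-1],[-20.9,-23.28,1.18,-0.13,-1],[-20.9,-23.28,1.18,-0.13,-1]]' 40
python3 - <<'E'
from h import *
plan(.5164,-.3764,.006,66.1)
d=snapshot("wrist");cv2.imwrite("pics/w1.png",d["pixels"])
print(proj(d,[[.5164,-.3764,.036]]), d["T"].round(3).tolist())
E
```

```text
clock: 3.18
tool_pos: [0.5159, -0.3761, 0.1694]
tcp_rot: [-0.652, -3.072, -0.002]
contact_force: [0.1, 0.6, -0.1]
grip_width: 0.0945
row [-0.026 -0.007  5.447] turn -0.007 yyaw now 66.04 axis [-9.0e-04  1.5e-03 -1.0e+00] F [ 0.1  0.6 -0.1] [ 0.01 -0.   -0.01] t 3.175 q6 -1.92
[[257.33863833 182.98000578]] [[0.406, -0.89, -0.207, 0.456], [0.914, 0.396, 0.092, -0.35], [0.0, -0.226, 0.974, 0.35], [0.0, 0.0, 0.0, 1.0]]
```

View pics/w1.png

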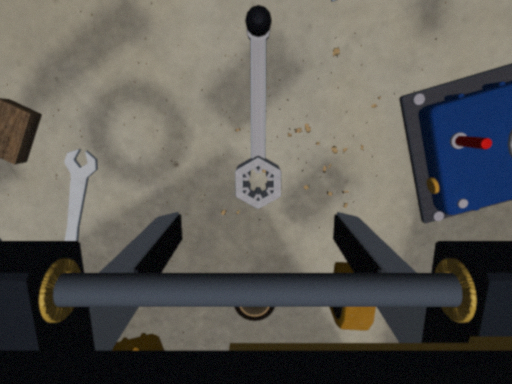

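Wrist view: bore at (258.5,181.5) against a predicted (257.3,183). The arm is vertical in the picture, with the knob at (258,20), so the jaws line up with the flats. Next I descend. Picks at TCP z = 6 mm.

```bash
python3 -m creep '[[-0.03,0,1.5,0,-1],[-0.03,0,3.5,0,-1],[-0.03,0,4.5,0,-1],[-0.03,0,5.3,0,-1],[-0.03,0,5.44,0,-1],[-0.03,0,5.44,0,-1]]' 
python3 -m creep '[[0,0,0,0,0],[0,0,0,0,0.2],[0,0,0,0,0.5],[0,0,0,0,1],[0,0,0,0,1],[0,0,0,0,1],[0,0,0,0,1],[0,0,0,0,1]]' 45
python3 - <<'E'
from h import *
plan(.5164,-.3764,.006,66.1)
E
```

```text
clock: 3.98
tool_pos: [0.5177, -0.3763, 0.008]
tcp_rot: [0.649, 3.073, -0.001]
contact_force: [0.3, -0.0, 0.6]
grip_width: 0.0941
clock: 4.97
tool_pos: [0.5171, -0.3769, 0.0068]
tcp_rot: [-0.651, -3.073, -0.0]
contact_force: [0.3, 0.2, 0.4]
grip_width: 0.0477
row [0.029 0.004 0.028] turn -0.004 yyaw now 66.07 axis [-1.e-04  1.e-04 -1.e+00] F [0.3 0.2 0.4] [ 0.08  0.01 -0.01] t 4.975 q6 -1.92
```

```bash
python3 -m creep '[[0,0,-0.3,0,1],[0,0,-1,0,1],[0,0,-2.5,0,1],[0,0,-4.5,0,1],[0,0,-6.4,0,1],[0,0,-6.4,0,1],[0,0,-6.4,0,1]]' 
python3 - <<'E'
from h import *
plan(.544,-.198,.2,66.1)
E
```

```text
clock: 5.85
tool_pos: [0.5168, -0.3766, 0.1991]
tcp_rot: [0.651, 3.073, -0.0]
contact_force: [0.9, -0.5, -1.4]
grip_width: 0.0477
row [ 1.586  5.809 -0.03 ] turn -0.003 yyaw now 66.07 axis [ 0.e+00 -1.e-04 -1.e+00] F [ 0.9 -0.5 -1.4] [-0.01 -0.02  0.02] t 5.85 q6 -1.92
```

```bash
python3 -m creep '[[0.4,1.5,0,0,1],[0.8,3,0,0,1],[1.2,4.5,0,0,1],[1.59,5.81,0,0,1],[1.59,5.81,0,0,1],[1.59,5.81,0,0,1]]' 
python3 - <<'E'
from h import *
S={n:snapshot(n) for n in ["scene","side","wrist"]}
d=S["wrist"]
cv2.imwrite("pics/w2.png",d["pixels"]);cv2.imwrite("pics/si2.png",S["side"]["pixels"][80:330,150:420].repeat(2,0).repeat(2,1))
p=proj(d,[[.585,-.107,.076],[.585,-.107,.096]]);print(p)
u,v=p[0].astype(int);c=d["pixels"][v-40:v+40,u-40:u+40]
cv2.imwrite("pics/w2c.png",cv2.resize(c,None,fx=7,fy=7,interpolation=cv2.INTER_CUBIC));print(u-40,v-40)
E
```

```text
clock: 6.6
tool_pos: [0.5431, -0.198, 0.1969]
tcp_rot: [-0.65, -3.07, -0.001]
contact_force: [-0.6, -1.4, -2.6]
grip_width: 0.0477
[[357.26986391 185.34750119]
 [363.96471526 189.84085155]]
317 145
```

View pics/w2.png

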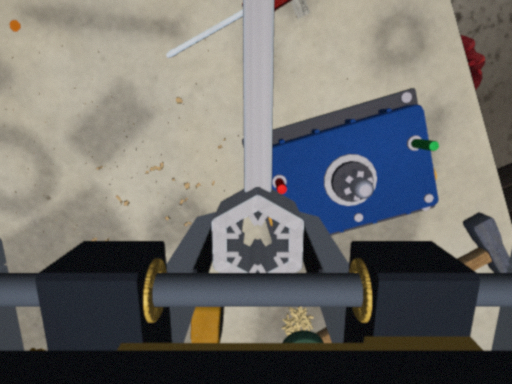

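View pics/w2c.png

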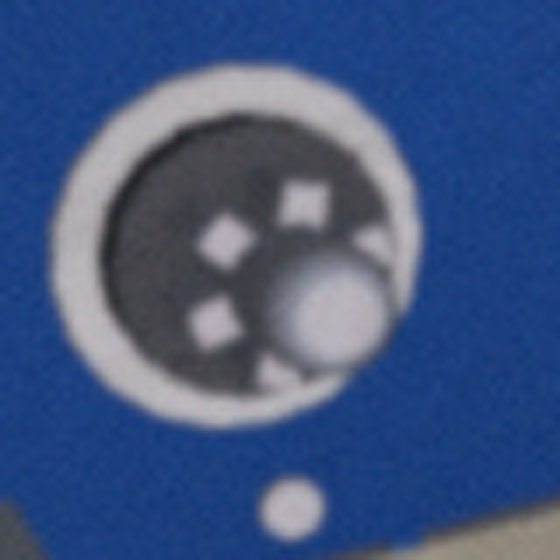

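View pics/si2.png

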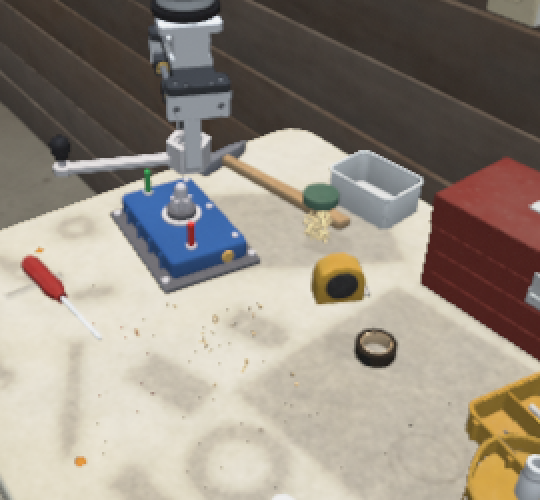

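```bash
python3 - <<'E'
from h import *
d=snapshot("wrist")
c=d["pixels"][175:290,195:320];cv2.imwrite("pics/w3c.png",cv2.resize(c,None,fx=6,fy=5,interpolation=cv2.INTER_CUBIC))
px=[(np.array(p)+.5)/7-.5+[317,145] for p in [(305,203),(226,241),(216,321)]]
W=np.array([ray(d,p,.076) for p in px]);print(W.round(4))
f=lambda p:(np.c_[p[0]+.0123*np.cos(p[2]+np.arange(3)*np.pi/3),p[1]+.0123*np.sin(p[2]+np.arange(3)*np.pi/3)]-W[:,:2]).ravel()*1000
f2=lambda p:(np.c_[p[0]+.0123*np.cos(p[2]-np.arange(3)*np.pi/3),p[1]+.0123*np.sin(p[2]-np.arange(3)*np.pi/3)]-W[:,:2]).ravel()*1000
for g in (f,f2):
  for a in (0,1.5,3,4.5):
    r=least_squares(g,[.585,-.107,a]);print(r.x.round(4),np.degrees(r.x[2])%60,r.cost,r.fun.round(2))
# collar outer 44mm ellipse in crop: x 50..420? check proj
for rad in (.022,.015):
  th=np.linspace(0,2*np.pi,60);P=proj(d,np.c_[.585+rad*np.cos(th),-.107+rad*np.sin(th),0*th+.058]);print(((P-[317,145])*7).min(0),((P-[317,145])*7).max(0))
s=get_state();M=R.from_rotvec(s["tcp_rot"]).as_matrix();t=s["tool_pos"]
print(t,proj(d,[t-M[:,2]*.030]),proj(d,t+ (M@np.array([[ .0277*np.cos(a),.0277*np.sin(a),-.030] for a in np.arange(6)*np.pi/3]).T).T))
E
```

```text
[[ 0.5751 -0.1004  0.076 ]
 [ 0.5757 -0.1127  0.076 ]
 [ 0.5863 -0.1181  0.076 ]]
[ 0.586  -0.106   2.6613] 32.48095315079266 0.059714862760867016 [-0.07  0.1  -0.14  0.08  0.21 -0.18]
[ 0.586  -0.106   2.6613] 32.480953599534644 0.05971486276087694 [-0.07  0.1  -0.14  0.08  0.21 -0.18]
[ 0.586  -0.106   2.6613] 32.48095364600604 0.059714862760884425 [-0.07  0.1  -0.14  0.08  0.21 -0.18]
[ 0.586  -0.106   2.6613] 32.480954553569944 0.05971486276091247 [-0.07  0.1  -0.14  0.08  0.21 -0.18]
[ 0.5721 -0.1147  1.605 ] 31.958624967680223 49.51881792320919 [-3.45 -2.04  6.79  4.45 -3.34 -2.42]
[ 0.5721 -0.1147  1.605 ] 31.958490330236657 49.51881792740053 [-3.45 -2.04  6.79  4.45 -3.34 -2.42]
[ 0.5721 -0.1147  1.605 ] 31.95927688730491 49.5188179183873 [-3.45 -2.04  6.79  4.45 -3.34 -2.42]
[ 0.5721 -0.1147  1.605 ] 31.959564352988096 49.51881792440877 [-3.45 -2.04  6.79  4.45 -3.34 -2.42]
[100.61641562 111.71753031] [388.99219133 393.55604305]
[146.42255661 157.68762995] [343.01705422 349.82764284]
[ 0.54381016 -0.19928098  0.19825585] [[257.58630916 246.13435313]] [[257.57965047 195.34120635]
 [303.86731836 221.23653538]
 [302.10777859 270.07850377]
 [257.5924693  293.12453495]
 [213.08132883 270.07671975]
 [211.30981088 221.2463281 ]]
```

View pics/w3c.png

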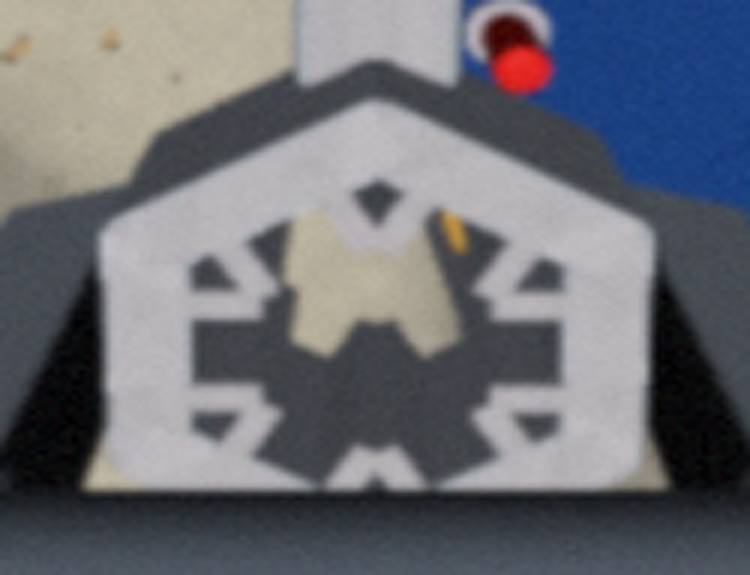

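Rib tops in the crop are at (305,203), (226,241) and (216,321). They fit a rib phase of 32.5° mod 60, so the lever yaw should be 2.5°, 10° off front. The hub outline matches the tool pose within 0.5 px. Now I move above the shaft.

```bash
python3 - <<'E'
from h import *
plan(.5855,-.1065,.135,92.5)
E
```

```text
row [-0.012  3.391  2.108] turn -3.315 yyaw now 65.98 axis [-9.e-04  3.e-04 -1.e+00] F [-0.2 -0.1 -1.2] [-0.03 -0.04 -0.07] t 6.8 q6 -1.65
```

```bash
python3 -m creep '[[0,1,0,-1,1],[0,2,0.3,-2,1],[0,3,1,-3,1],[-0.01,3.39,1.8,-3.31,1],[-0.01,3.39,2.1,-3.31,1],[-0.01,3.39,2.1,-3.31,1],[-0.01,3.39,2.1,-3.31,1]]' 
python3 - <<'E'
from h import *
plan(.5855,-.1065,.135,92.5)
S={n:snapshot(n) for n in ["scene","side","wrist"]}
def cr(n,P,w,f,o):
    u,v=proj(S[n],[P])[0].astype(int);x,y=u-w,v-w;cv2.imwrite(o,cv2.resize(S[n]["pixels"][y:y+2*w,x:x+2*w],None,fx=f,fy=f,interpolation=cv2.INTER_CUBIC));print(n,x,y)
cr("scene",[.5855,-.1065,.12],35,8,"pics/sc4.png");cr("side",[.5855,-.1065,.12],35,8,"pics/si4.png");cv2.imwrite("pics/w4.png",S["wrist"]["pixels"][100:300,150:370].repeat(3,0).repeat(3,1))
s=get_state();t=s["tool_pos"]
for n in S: print(n,"tip exp",proj(S[n],[[.5855,-.1065,.096]]),"hub bottom ctr",proj(S[n],[[t[0],t[1],t[2]-.007]]))
E
```

```text
clock: 7.68
tool_pos: [0.5864, -0.1067, 0.137]
tcp_rot: [-0.067, 3.139, -0.001]
contact_force: [1.0, -0.2, -1.9]
grip_width: 0.0477
row [0.029 0.007 0.067] turn -0.006 yyaw now 92.45 axis [ 1.9e-03 -8.0e-04 -1.0e+00] F [ 1.  -0.2 -1.9] [ 0.07 -0.04 -0.01] t 7.675 q6 -1.94
scene 154 166
side 204 129
scene tip exp [[190.91620799 209.03693019]] hub bottom ctr [[188.67683879 197.47977234]]
side tip exp [[240.24625376 171.75463994]] hub bottom ctr [[240.09402568 161.26172268]]
wrist tip exp [[257.24448862 206.06865029]] hub bottom ctr [[257.49443083 222.25320337]]
```

View pics/sc4.png

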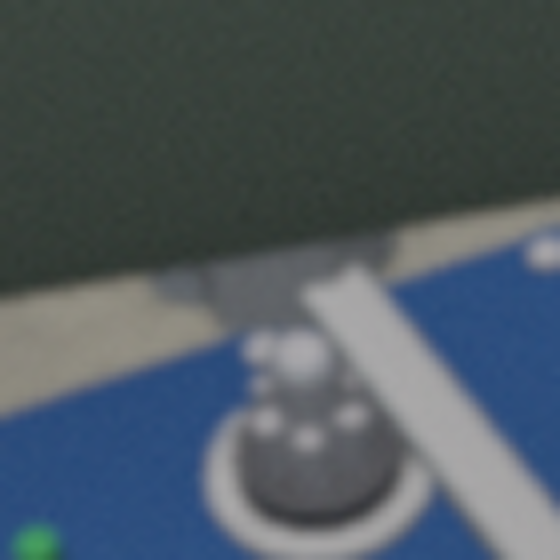

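View pics/si4.png

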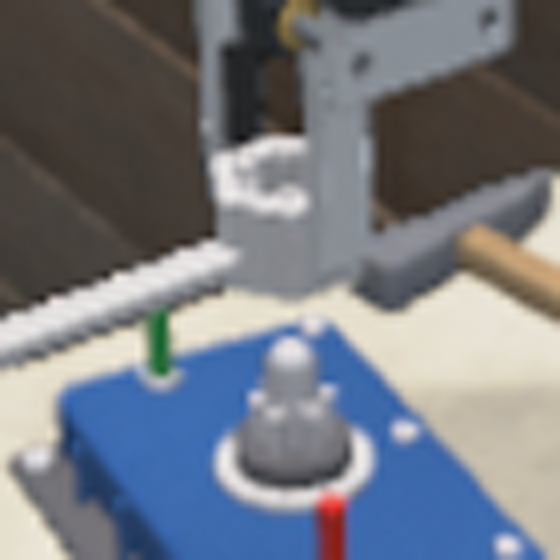

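View pics/w4.png

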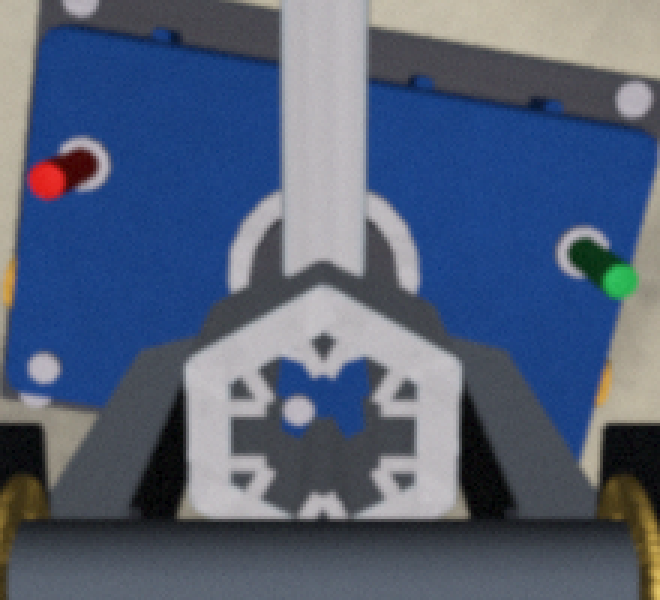

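The scene and side views put the tip at (191,210) and (240,171), within 1 px of the expected positions. The white dot seen through the bore is a gearbox bolt. I'll descend gently over the nose.

```bash
python3 -m creep '[[0.02,0.01,0.5,0,1],[0.02,0.01,1,0,1],[0.02,0.01,1.15,0,1],[0.02,0.01,1.25,0,1],[0.02,0.01,1.35,0,1],[0.02,0.01,1.4,0,1],[0.02,0.01,1.4,0,1]]' 
python3 - <<'E'
from h import *
plan(.5855,-.1065,.090,92.5)
E
```

```text
clock: 8.7
tool_pos: [0.5853, -0.1052, 0.094]
tcp_rot: [-0.07, 3.14, -0.0]
contact_force: [-0.0, -0.5, -2.3]
grip_width: 0.0477
row [-0.005 -0.043  0.132] turn 0.006 yyaw now 92.55 axis [ 3.e-04 -2.e-04 -1.e+00] F [-0.  -0.5 -2.3] [ 0.02 -0.03  0.01] t 8.7 q6 -1.94
```

```bash
python3 -m creep '[[0,-0.02,0.1,0,1],[0,-0.02,0.2,0,1],[0,-0.02,0.27,0,1],[0,-0.02,0.33,0,1],[0,-0.02,0.38,0,1],[0,-0.02,0.42,0,1],[0,-0.02,0.42,0,1]]' 
python3 - <<'E'
from h import *
plan(.5855,-.1065,.065,92.5)
E
```

```text
clock: 9.57
tool_pos: [0.5853, -0.1058, 0.0812]
tcp_rot: [-0.07, 3.141, -0.0]
contact_force: [-0.1, -0.2, -2.7]
grip_width: 0.048
row [-0.006 -0.023  0.541] turn 0.006 yyaw now 92.55 axis [ 2.e-04 -1.e-04 -1.e+00] F [-0.1 -0.2 -2.7] [-0.08 -0.07 -0.01] t 9.575 q6 -1.94
```

```bash
python3 -m creep '[[0,0,0.04,0,1],[0,0,0.08,0,1],[0,0,0.12,0,1],[0,0,0.12,0,1]]' 
python3 - <<'E'
from h import *
plan(.5855,-.1065,.065,92.5)
E
```

```text
clock: 10.07
tool_pos: [0.5852, -0.1058, 0.0776]
tcp_rot: [-0.07, 3.141, -0.0]
contact_force: [0.4, -0.7, -2.4]
grip_width: 0.0474
row [-0.007 -0.023  0.418] turn 0.006 yyaw now 92.55 axis [ 1.e-04 -2.e-04 -1.e+00] F [ 0.4 -0.7 -2.4] [-0.08 -0.11 -0.02] t 10.075 q6 -1.94
```

```bash
python3 -m creep '[[0,0,0.06,0,1],[0,0,0.12,0,1],[0,0,0.18,0,1],[0,0,0.24,0,1],[0,0,0.28,0,1],[0,0,0.28,0,1]]' 
python3 - <<'E'
from h import *
plan(.5855,-.1065,.065,92.5)
E
```

```text
clock: 10.82
tool_pos: [0.5852, -0.1058, 0.0691]
tcp_rot: [-0.07, 3.141, -0.0]
contact_force: [1.8, -0.8, -3.1]
grip_width: 0.0476
row [-0.008 -0.023  0.136] turn 0.006 yyaw now 92.55 axis [ 1.e-04 -1.e-04 -1.e+00] F [ 1.8 -0.8 -3.1] [-0.19 -0.22 -0.  ] t 10.825 q6 -1.94
```

```bash
python3 -m creep '[[0,0,0.03,0,1],[0,0,0.06,0,1],[0,0,0.08,0,1],[0,0,0.08,0,1]]' 
python3 -m creep '[[0,0,0.02,0,1],[0,0,0.04,0,1],[0,0,0.04,0,1]]' 
python3 - <<'E'
from h import *
plan(.5855,-.1065,.065,92.5)
S={n:snapshot(n) for n in ["scene","side"]}
def cr(n,P,w,f,o):
    u,v=proj(S[n],[P])[0].astype(int);x,y=u-w,v-w;cv2.imwrite(o,cv2.resize(S[n]["pixels"][y:y+2*w,x:x+2*w],None,fx=f,fy=f,interpolation=cv2.INTER_CUBIC));print(n,x,y)
cr("side",[.5855,-.1065,.08],45,7,"pics/si5.png")
E
```

```text
clock: 11.32
tool_pos: [0.5853, -0.1058, 0.0669]
tcp_rot: [-0.07, 3.141, -0.0]
contact_force: [1.6, -1.1, -0.7]
grip_width: 0.0471
clock: 11.7
tool_pos: [0.5853, -0.1058, 0.0657]
tcp_rot: [-0.07, 3.141, -0.0]
contact_force: [1.6, -1.3, -1.6]
grip_width: 0.0477
row [-0.007 -0.024  0.022] turn 0.006 yyaw now 92.55 axis [ 2.e-04 -1.e-04 -1.e+00] F [ 1.6 -1.3 -1.6] [-0.28 -0.29 -0.03] t 11.7 q6 -1.94
side 195 131
```

View pics/si5.png

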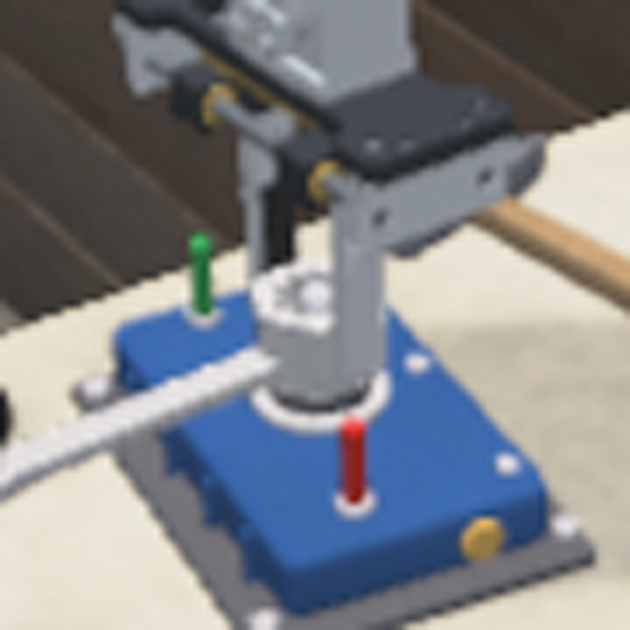

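The nose shows level with the hub top, so the hub is nearly seated. I'll ease the last millimetre or so.

```bash
python3 -m creep '[[0,0,0.015,0,1],[0,0,0.03,0,1],[0,0,0.03,0,1]]' 
python3 -m creep '[[0,0,0.015,0,1],[0,0,0.03,0,1],[0,0,0.03,0,1]]'; python3 -c "
from h import *
plan(.5855,-.1065,.065,92.5)"
```

```text
clock: 12.18
tool_pos: [0.5853, -0.1058, 0.0648]
tcp_rot: [-0.07, 3.141, -0.0]
contact_force: [1.0, -0.9, -1.2]
grip_width: 0.0477
clock: 12.55
tool_pos: [0.5853, -0.1058, 0.0643]
tcp_rot: [-0.07, 3.141, -0.0]
contact_force: [-1.0, -1.1, 3.2]
grip_width: 0.0476
row [-0.005 -0.023 -0.024] turn 0.007 yyaw now 92.55 axis [ 3.e-04 -2.e-04 -1.e+00] F [-1.  -1.1  3.2] [-0.16  0.06 -0.04] t 12.55 q6 -1.94
```

Seated: about 5 N of contact with the underside at 57.5 mm. Now I swing towards the green pin. Contact is predicted at turn +9.46.

```bash
python3 -m creep '[[0,0,-0.01,0.25,1],[0,0,-0.01,0.6,1],[0,0,-0.01,1,1],[0,0,-0.01,1.5,1],[0,0,-0.01,2,1],[0,0,-0.01,2.5,1],[0,0,-0.01,3,1],[0,0,-0.01,3.4,1],[0,0,-0.01,3.7,1],[0,0,-0.01,4,1],[0,0,-0.01,4,1]]'; python3 -c "
from h import *
plan(.5855,-.1065,.065,16.8)"
```

```text
clock: 13.92
tool_pos: [0.5858, -0.1064, 0.0646]
tcp_rot: [0.798, 3.037, -0.001]
contact_force: [0.6, -3.1, 3.4]
grip_width: 0.0477
row [ 0.006 -0.009 -0.014] turn 5.467 yyaw now 60.54 axis [ 0.0014 -0.0012 -1.    ] F [ 0.6 -3.1  3.4] [-0.61 -0.09  0.03] t 13.925 q6 -1.38
```

```bash
python3 -m creep '[[0,0,0,0.3,1],[0,0,0,0.8,1],[0,0,0,1.3,1],[0,0,0,1.8,1],[0,0,0,2.3,1],[0,0,0,2.8,1],[0,0,0,3.3,1],[0,0,0,3.7,1],[0,0,0,4,1],[0,0,0,4.3,1],[0,0,0,4.3,1]]'; python3 - <<'E'
from h import *
plan(.5855,-.1065,.065,16.8)
S={n:snapshot(n) for n in ["scene","side","wrist"]}
cv2.imwrite("pics/w6.png",S["wrist"]["pixels"][60:310,150:400].repeat(2,0).repeat(2,1))
E
```

```text
clock: 15.3
tool_pos: [0.5857, -0.1065, 0.0645]
tcp_rot: [1.66, 2.665, -0.001]
contact_force: [0.3, -3.8, 3.1]
grip_width: 0.0477
row [ 0.002 -0.007 -0.015] turn 1.173 yyaw now 26.19 axis [ 0.0012 -0.0013 -1.    ] F [ 0.3 -3.8  3.1] [-0.76 -0.14  0.05] t 15.3 q6 -0.78
```

View pics/w6.png

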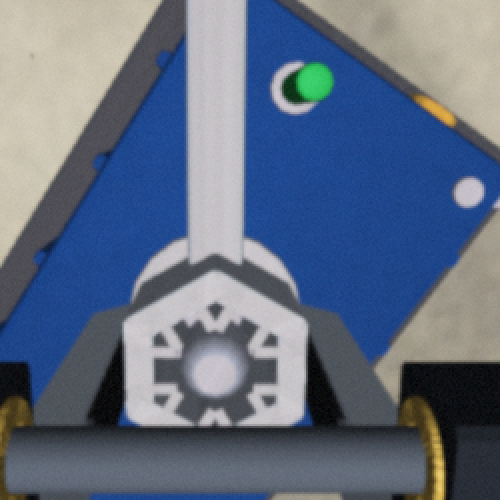

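The nose is centred in the bore and the arm follows the tool. The gap to the green pin is about 9°.

```bash
python3 -m creep '[[0,0,0,0.2,1],[0,0,0,0.4,1],[0,0,0,0.55,1],[0,0,0,0.7,1],[0,0,0,0.8,1],[0,0,0,0.8,1]]';python3 -c "
from h import *
plan(.5855,-.1065,.065,16.8)"; python3 -m creep '[[0,0,0,0.08,1],[0,0,0,0.16,1],[0,0,0,0.16,1]]';python3 -c "
from h import *
plan(.5855,-.1065,.065,16.8)"; python3 -m creep '[[0,0,0,0.05,1],[0,0,0,0.1,1],[0,0,0,0.1,1]]'; python3 - <<'E'
from h import *
plan(.5855,-.1065,.065,16.8)
S={n:snapshot(n) for n in ["scene","side","wrist"]}
cv2.imwrite("pics/w7.png",S["wrist"]["pixels"][60:310,150:400].repeat(2,0).repeat(2,1))
E
```

```text
clock: 16.2
tool_pos: [0.5857, -0.1065, 0.0645]
tcp_rot: [1.807, 2.568, -0.001]
contact_force: [0.9, -5.1, 3.7]
grip_width: 0.048
row [ 0.002 -0.007 -0.017] turn 0.366 yyaw now 19.72 axis [ 0.0012 -0.0014 -1.    ] F [ 0.9 -5.1  3.7] [-1.02 -0.21  0.08] t 16.2 q6 -0.67
clock: 16.58
tool_pos: [0.5857, -0.1065, 0.0645]
tcp_rot: [1.836, 2.547, -0.001]
contact_force: [0.6, -5.3, 2.6]
grip_width: 0.0478
row [ 0.001 -0.006 -0.017] turn 0.206 yyaw now 18.45 axis [ 0.0011 -0.0014 -1.    ] F [ 0.6 -5.3  2.6] [-1.07 -0.17  0.08] t 16.575 q6 -0.65
clock: 16.95
tool_pos: [0.5857, -0.1065, 0.0645]
tcp_rot: [1.853, 2.535, -0.001]
contact_force: [2.1, -5.9, 3.0]
grip_width: 0.048
row [ 0.001 -0.007 -0.017] turn 0.106 yyaw now 17.65 axis [ 0.0012 -0.0014 -1.    ] F [ 2.1 -5.9  3. ] [-1.01 -0.16  0.11] t 16.95 q6 -0.63
```

View pics/w7.png

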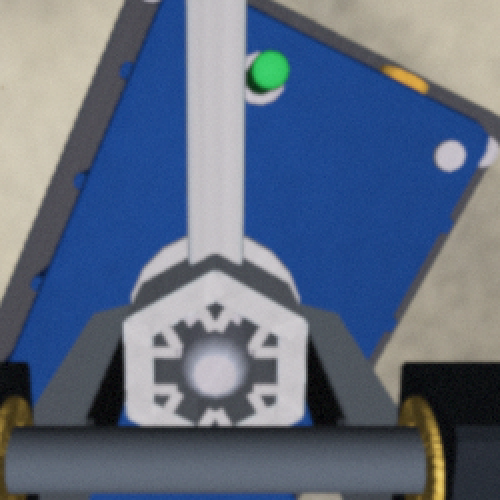

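```bash
python3 -m creep '[[-0.02,-0.005,0,0,1],[-0.02,-0.005,0,0.03,1],[-0.02,-0.005,0,0.06,1],[-0.02,-0.005,0,0.06,1]]';python3 -c "
from h import *
plan(.5855,-.1065,.065,16.8)"; python3 -m creep '[[0,0,0,0.03,1],[0,0,0,0.06,1],[0,0,0,0.06,1]]';python3 -c "
from h import *
plan(.5855,-.1065,.065,16.8)"; python3 -m creep '[[0,0,0,0.03,1],[0,0,0,0.05,1],[0,0,0,0.05,1]]';python3 -c "
from h import *
plan(.5855,-.1065,.065,16.8)"
```

```text
clock: 17.6
tool_pos: [0.5857, -0.1065, 0.0644]
tcp_rot: [1.864, 2.528, 0.0]
contact_force: [2.8, -5.1, 3.1]
grip_width: 0.048
row [ 0.001 -0.005 -0.021] turn 0.048 yyaw now 17.19 axis [ 1.e-03 -3.e-04 -1.e+00] F [ 2.8 -5.1  3.1] [-0.9  -0.42  0.12] t 17.6 q6 -0.63
clock: 17.98
tool_pos: [0.5856, -0.1065, 0.0644]
tcp_rot: [1.873, 2.521, -0.0]
contact_force: [1.9, -4.1, 3.1]
grip_width: 0.0477
row [ 0.001 -0.002 -0.021] turn -0.004 yyaw now 16.77 axis [ 8.e-04 -6.e-04 -1.e+00] F [ 1.9 -4.1  3.1] [-0.89 -0.54  0.51] t 17.975 q6 -0.62
clock: 18.35
tool_pos: [0.5855, -0.1065, 0.0643]
tcp_rot: [1.88, 2.515, -0.001]
contact_force: [1.8, -4.4, 3.5]
grip_width: 0.0477
row [ 0.     0.002 -0.022] turn -0.045 yyaw now 16.44 axis [ 5.e-04 -9.e-04 -1.e+00] F [ 1.8 -4.4  3.5] [-0.84 -0.54  0.94] t 18.35 q6 -0.61
```

Contact at about yaw 17°, as predicted: Tz rose from 0.12 to 0.94 N m. I'll ease the turn slightly, open and look.

```bash
python3 -m creep '[[0,0,0,-0.03,1],[0,0,0,-0.06,1],[0,0,0,-0.06,1]]';python3 -c "
from h import *
plan(.5855,-.1065,.065,16.8)"; python3 -m creep '[[0,0,0,0,0.1],[0,0,0,0,0.0],[0,0,0,0,-0.4],[0,0,0,0,-0.8],[0,0,0,0,-1],[0,0,0,0,-1],[0,0,0,0,-1]]'; python3 - <<'E'
from h import *
plan(.5855,-.1065,.2,16.8)
d=snapshot("wrist")
cv2.imwrite("pics/w8.png",d["pixels"][60:310,150:400].repeat(2,0).repeat(2,1))
E
```

```text
clock: 18.73
tool_pos: [0.5855, -0.1065, 0.0644]
tcp_rot: [1.872, 2.522, 0.0]
contact_force: [3.3, -4.4, 3.1]
grip_width: 0.0477
row [ 0.    -0.002 -0.021] turn 0.001 yyaw now 16.81 axis [ 7.e-04 -5.e-04 -1.e+00] F [ 3.3 -4.4  3.1] [-0.91 -0.47  0.4 ] t 18.725 q6 -0.62
clock: 19.6
tool_pos: [0.585, -0.1062, 0.064]
tcp_rot: [-1.873, -2.521, -0.0]
contact_force: [0.4, -0.7, 0.7]
grip_width: 0.0929
row [-0.013  0.01  -4.533] turn -0.002 yyaw now 16.79 axis [-4.e-04  3.e-04 -1.e+00] F [ 0.4 -0.7  0.7] [-0.02  0.1  -0.01] t 19.6 q6 -0.62
```

View pics/w8.png

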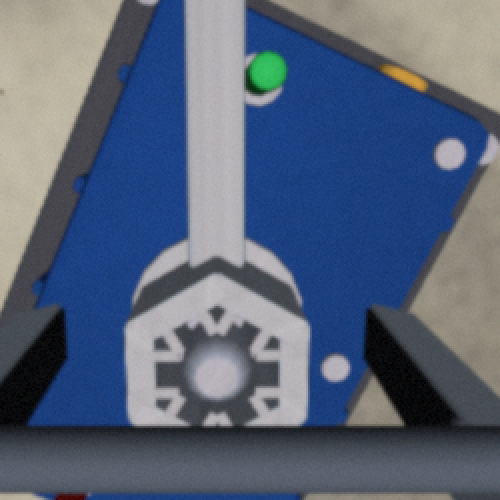

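Released, with the arm still along the pin and the fingers clear of the hub on both sides. I retreat straight up and check the final fit.

```bash
python3 -m creep '[[0,0,-0.3,0,-1],[0,0,-1,0,-1],[0,0,-2,0,-1],[0,0,-3.5,0,-1],[0,0,-5,0,-1],[0,0,-6,0,-1],[0,0,-6,0,-1],[0,0,-6,0,-1]]'; python3 - <<'E'
from h import *
plan(.5855,-.1065,.2,16.8)
S={n:snapshot(n) for n in ["scene","side","wrist"]}
cv2.imwrite("pics/w9.png",S["wrist"]["pixels"][0:250,130:400].repeat(2,0).repeat(2,1))
cv2.imwrite("pics/si9.png",cv2.resize(S["side"]["pixels"][140:240,170:300],None,fx=6,fy=6,interpolation=cv2.INTER_CUBIC))
cv2.imwrite("pics/sc9.png",cv2.resize(S["scene"]["pixels"][180:300,100:260],None,fx=5,fy=5,interpolation=cv2.INTER_CUBIC))
a=np.radians(-73.2)
for n in S: print(n,[ (k,proj(S[n],[rz(a)@np.array(p)+[.5855,-.1065,.058]])[0].round(1).tolist()) for k,p in dict(bore=[0,0,.036],knobtop=[-.153,0,.054],stop=[-.078,0,.016]).items()])
E
```

```text
clock: 20.65
tool_pos: [0.5844, -0.1061, 0.2429]
tcp_rot: [-1.872, -2.52, 0.001]
contact_force: [-0.3, -0.1, -1.3]
grip_width: 0.0941
row [-0.025  0.032  1.43 ] turn -0.001 yyaw now 16.79 axis [-1.9e-03  6.0e-04 -1.0e+00] F [-0.3 -0.1 -1.3] [-0.05  0.02  0.01] t 20.65 q6 -0.62
scene [('bore', [191.0, 209.7]), ('knobtop', [127.1, 254.0]), ('stop', [162.6, 240.2])]
side [('bore', [240.3, 172.4]), ('knobtop', [201.3, 150.1]), ('stop', [220.4, 169.2])]
wrist [('bore', [259.5, 180.5]), ('knobtop', [259.7, 22.3]), ('stop', [259.5, 107.5])]
```

View pics/w9.png

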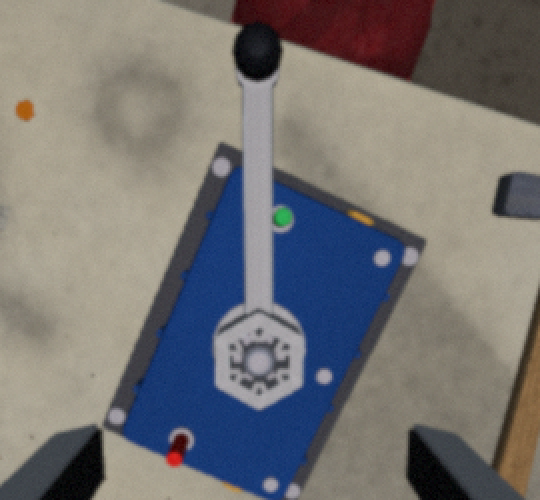

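View pics/si9.png

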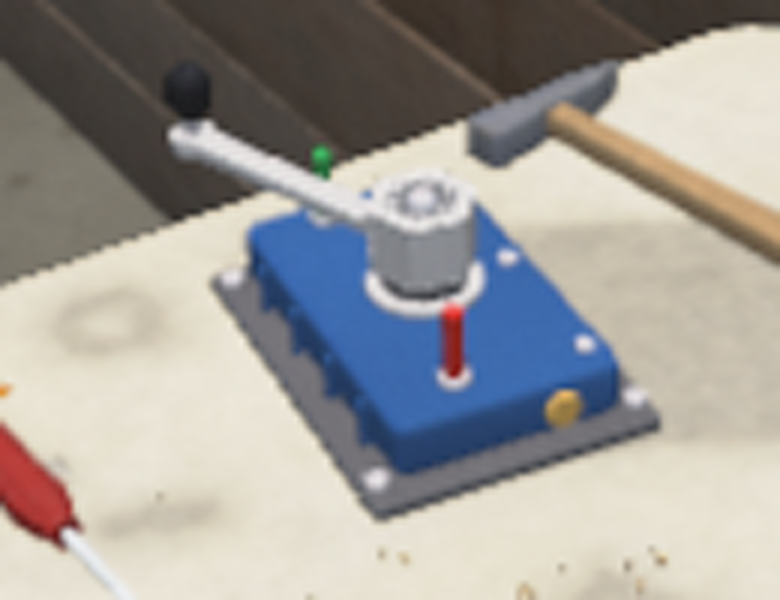

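View pics/sc9.png

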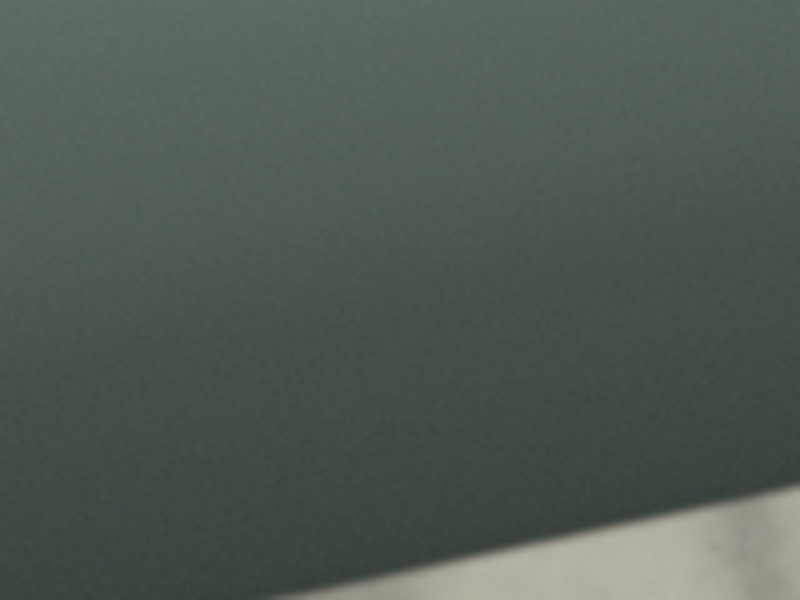

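Side view: bore at (240.8,173.3) against (240.3,172.4) expected at the home height, and knob top at (201.2,150.8) against (201.3,150.1). The wrist view shows the arm edge touching the green pin. The scene camera is blocked by the robot arm. I'm handing in.

```bash
python3 -c "
from station import *
print(finish_job())"
```

```text
the job is handed in; nothing more can be done
None
```

The lever is fully home on the splined shaft, right way up, with its arm resting against the green pin. The gripper is open and clear, and I handed in at about 21 s of the 72 s allowed.

- **Fitting:** I read the rib angle from the wrist picture and went on at the matching turn, about 10° off the gearbox's front and clear of both pins. It slid down the splines with no noticeable resistance and met the collar at about 5 N, with the hub's underside at about 57.5 mm (the seat is at 58 mm). I did not need to search for the turn.
- **Swing to the green pin:** The arm touched within half a degree of the predicted angle. The turning moment reached 0.94 N m, roughly 10 N on the pin by my estimate. I eased it to 0.40 N m before opening the gripper.
- **Last checks:** In the side and wrist views the bore and knob lie within about 1 pixel of their expected fitted positions, and the arm's edge meets the green pin. The other things on the table were not touched.
- **Not checked or off:** The robot arm blocked the scene camera at the end, so that view gave no final check. During the swing there was a side force of about 4 to 6 N from slight misalignment, which was gone once I let go.

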